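# Fetch the rubber stamp out of the pen pot and stand it on the ink pad

## Task

The wooden rubber stamp has been put away at the bottom of one of the two deep, narrow pen pots on the desk, which are too tight for wide-open fingers. Lift it out and stand it face down on the open ink pad, upright and with its whole face on the pad. Set it down, do not drop it, and leave both pots standing where they are.

Things in the scene. Friction and masses are not known exactly. Their poses are not given: they have to be found in the camera images.
- stamp: The rubber stamp, wood: a round foot 32 mm across and 11 mm high with the rubber face underneath, and on it a straight round handle 18 mm across, to 45 mm total height; 50 g or so. It stands upright, face down, on the floor of one pen pot, within 8 mm of the pot's middle. Origin: centre of the rubber face (the underside); z is up along the handle.
- stamp_pot: The nearly black open pen pot that holds the stamp: a rectangular box 62 mm along its x, 92 mm along its y, 85 mm high, walls and floor 3 mm thick, so the opening is 56 by 86 mm and the floor lies 82 mm below the rim. Loose, about 0.4 kg. Gripper fingers go in with their closing line along the pot's long (y) side, and do not fit if opened wide. Origin: centre of its underside; z up.
- glue_pot: The other pen pot, of the same make and size, which holds a glue stick (plain cylinder, 25 mm across, 62 mm high) and is to be left alone. Origin: centre of its underside; z up.
- ink_pad: The open ink pad: a flat tin 90 mm along its x, 130 mm along its y, 13 mm high, with a 3 mm rim around a dark pad of 84 by 124 mm whose flat, firm surface lies 10 mm above the desk (3 mm below the rim). Its lid (90 by 130 mm, 6 mm high) is folded back flat on the desk on the tin's -x side. Fixed to the desk. Origin: centre of the tin's underside (middle of the pad, at desk height); z up.
Mind the look-alikes: they are no part of the job. There is more than one size of the ink_pad; the one meant has the size given above.

How it is judged (in metres and radians):
On the way:
1. the stamp is lifted clear out of its pot (z of stamp in the frame of stamp_pot above 0.087 m), for 0.1 s.
At the end, for the whole second after the job is handed in: The stamp stands at rest, upright within 10 degrees and face down, on the ink pad with its whole face inside the rim (its centre within 27 mm of the pad's middle along the tin's x and 47 mm along its y); both pots stand upright within 10 degrees and within 50 mm of where they were (x of stamp in the frame of ink_pad between -0.027 and 0.027 m and y of stamp in the frame of ink_pad between -0.047 and 0.047 m and z of stamp in the frame of ink_pad between 0.006 and 0.0125 m and angle between each of stamp, stamp_pot, glue_pot's own z axis and vertical below 0.17 rad and linear speed of stamp below 0.03 m/s and distance of each of stamp_pot, glue_pot from where it was at the start of the episode below 0.05 m); the robot touches nothing.
It fails at once if a pot is tipped over (more than 30 degrees) (angle between any of stamp_pot, glue_pot's own z axis and vertical above 0.52 rad).
It fails at once if the stamp is dropped (it falls freely faster than 0.7 m/s, that is from more than about 25 mm) (contact force between the fingers and stamp below 0.01 N and linear speed of stamp above 0.7 m/s).
It also fails if it takes over 42 s, if anything falls off the work surface, if the arm or the gripper's body presses on something with over 40 N, if the wrist force passes 120 N, or if a joint passes its speed limit or range.

## Robot

A 6-joint arm with a two-finger parallel gripper is mounted at the origin on the work surface. World frame = base frame: x ahead of the robot, y to its left, z up, the work surface at z = 0. Lengths are in m, angles in degrees, forces in N, time in s.
With the tool pointing down it reaches from about 0.35 to 0.875 m from the base axis. Payload 4.2 kg.
Tool frame: the origin (TCP) lies between the finger pads; the fingertips stand 19 mm ahead of it and the grasp point (between the pads) is the TCP; z points along the fingers, y is the line along which they close (so a half turn about z gives the same grasp; the last joint's range is limited). The gripper opens to 87 mm and grips with 3 to 60 N. Pads are 19 mm wide; open, the fingers measure 117 mm over their backs; the gripper's body (75 mm by 190 mm) begins 51 mm behind the grasp point.
Start: joints at [-50.042, 22.042, 0.453, 0, -68.411, -14.817], TCP at [0.266, -0.566, 0.242] pointing down, gripper open.
Joint ranges: [-179.83, 179.83], [-69.29, 118.12], [-61.27, 80.66], [-181.25, 117.63], [-171.15, -9.14], [-177.46, 177.46]. Speed limits (degrees/s): [159.86, 159.86, 180, 180, 180, 180].

## Interface

Orientations are given as a 3x3 rotation matrix whose columns are the frame's x, y, z axes.
In Python, from station import r gives the robot as it stands.
- The arm moves only by the tool drive_tool, never from a script. Its argument "steps" is one flat list of numbers, 7 for each row, row after row: the turn, a rotation vector about the tool's x, y, z in rad, then the shift along the tool's x, y, z in m, then the opening, from 0 (shut) to 1 (fully open). A call has 1 to 10 rows; each row shifts and turns the commanded pose from where the row before left it, along the tool's axes as they then stand; what a row does not reach is not made up. A row lasts 1/12 s, in which the tool goes at most 41.7 mm and 7.16 degrees, less where a joint would pass 70% of its speed; a pose out of reach is approached as far as the arm can. A call is refused whole if a number of a shift passes 0.0417 or a number of a turn 0.125, either way. A call with a gripper value outside its range is refused whole. The fingers move at their own pace and stop on an object; the grip force is fixed at half the most. Time passes only in rows, so rows that do not move let the fingers close. It gives the time, the measured TCP pose, the force, the opening and the grip force at its end, in the units of the state.
- r.sense(): the state, without advancing time (a new reading comes with each control period).
- r.capture(name): name is "scene" or "side" or "wrist"; returns the picture (384x512x3 uint8, blue, green, red); there is no depth.
- r.camera_params(name): a dict with "camera_matrix" (3x3 intrinsics, pixels), "extrinsics" (4x4, takes a point from world to camera coordinates). Camera axes: x right, y down, z forward; pixel columns grow to the right and rows downward; lengths in m; the calibration is good to about 2 mm. A picture is of the moment at which its call begins: read the wrist's pose just before it. camera_params takes no time and is no camera call; for the wrist camera it gives the pose at the moment of the call.
- r.finish_job(): hands the job in; it is judged then, once.
The state is a dict: "time_s": time; "joints": joint angles; "joint_velocities": joint speeds; "effort": joint torques, N m; "tcp_pos": TCP position; "ee_rot": TCP orientation; "wrist_force": force on the tool from outside, world axes, zero at the start; "moment": the same for the moment, N m; "gripper_width": opening from 0.0 (shut) to 1.0 (fully open); "gripper_force": force on a finger pad.
Only numpy, scipy, OpenCV 4.12 (cv2) and the standard library are available. Lean on these libraries where they do the work, as an engineer would, in place of code of your own. Each camera call takes 0.05 s, during which the arm holds its last target. There are 200 camera calls.

## Working session

There is one attempt and no reset: what is moved stays moved. The work goes in short steps, Python scripts to look and compute and a tool call to move; the robot and the scene stay as the last step left them, time stands still between calls to the robot, and variables do not carry over. Pictures are saved under pics/ and viewed, at most 10 in all, crops included, and the job is handed in when it is done.

Besides the shell and the picture viewer there is one more tool, called after "Request:" in YAML: its name, and indented under it one key for each argument. drive_tool: Moves the arm, as the interface text tells. Its arguments: {"type":"object","properties":{"steps":{"type":"array"}},"required":["steps"]}

```bash
mkdir -p pics; python3 - <<'E'
from station import r
import cv2,numpy as np
a=r.capture("scene");b=r.capture("side")
cv2.imwrite("pics/raw_scene.png",a);cv2.imwrite("pics/raw_side.png",b)
cv2.imwrite("pics/a.png",cv2.resize(a,(800,600)));cv2.imwrite("pics/b.png",cv2.resize(b,(800,600)))
for n in("scene","side","wrist"):
    p=r.camera_params(n);print(n,p["camera_matrix"][0][0],np.round(p["extrinsics"],3).tolist())
s=r.sense();print(s["time_s"],np.round(s["ee_rot"],3).tolist())
E
```

```text
scene 465.2077829361702 [[-0.721, 0.693, 0.004, 0.38], [0.605, 0.632, -0.485, -0.294], [-0.339, -0.347, -0.875, 1.425], [0.0, 0.0, 0.0, 1.0]]
side 387.9521402119692 [[-0.842, -0.54, 0.001, 0.43], [-0.353, 0.55, -0.757, 0.217], [0.408, -0.637, -0.653, 0.683], [0.0, 0.0, 0.0, 1.0]]
wrist 342.30640927502105 [[-0.425, 0.905, 0.003, 0.624], [0.872, 0.409, 0.27, -0.032], [0.243, 0.118, -0.963, 0.392], [0.0, 0.0, 0.0, 1.0]]
0.1 [[-0.905, -0.425, -0.001], [-0.425, 0.905, 0.002], [0.0, 0.002, -1.0]]
```

View pics/a.png

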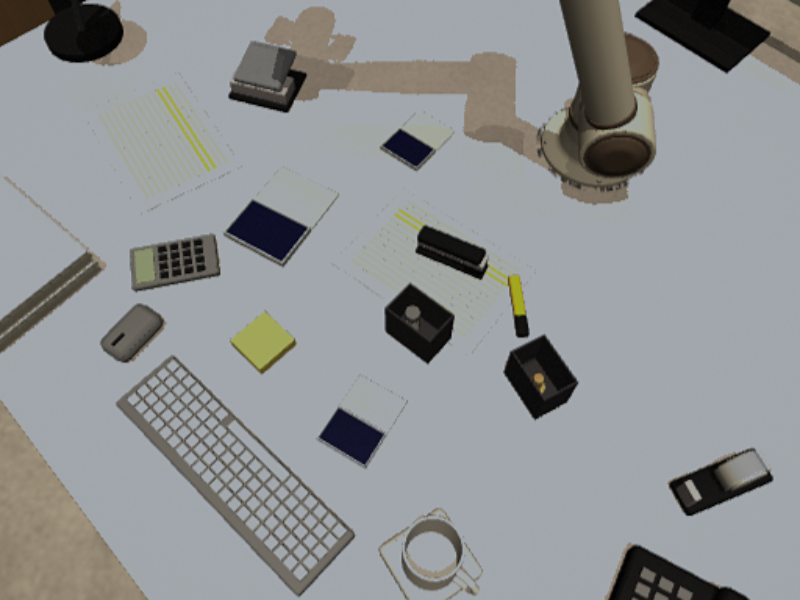

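View pics/b.png

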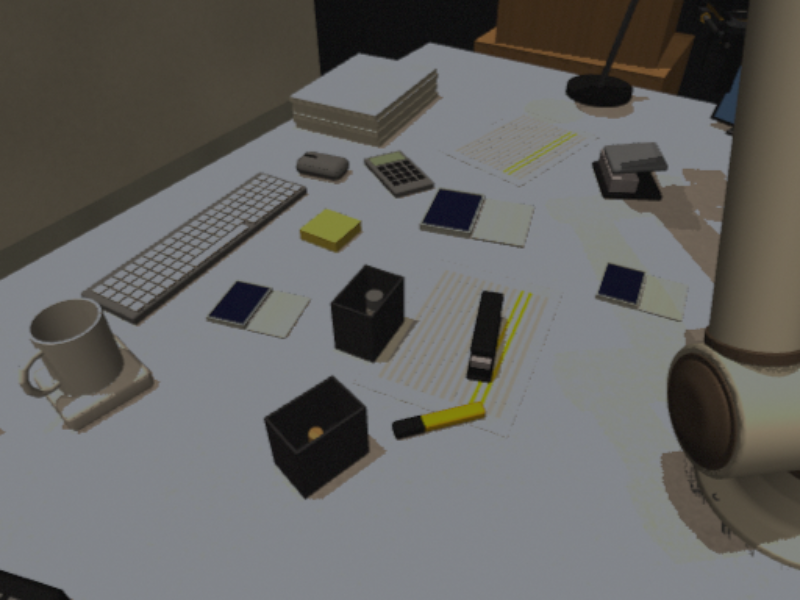

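The scene view shows two black pots. The one at (540,377) holds an orange wooden handle, so it is the stamp pot; the one at (420,322) holds the grey glue stick. There are three ink pads, at (267,230), (352,435) and (410,147), and I'll choose between them by measured size.

```bash
cat > h.py <<'E'
import numpy as np,cv2
from station import r
def ray(n,uv,z,p=None):
    p=p or r.camera_params(n);K=np.array(p["camera_matrix"]);E=np.array(p["extrinsics"])
    R,t=E[:3,:3],E[:3,3];c=-R.T@t
    uv=np.atleast_2d(uv).astype(float);d=(np.linalg.inv(K)@np.c_[uv,np.ones(len(uv))].T).T@R
    return c+d*((z-c[2])/d[:,2])[:,None]
E
python3 - <<'E'
from h import *
for n in("scene","side"):
    a=cv2.imread(f"pics/raw_{n}.png").astype(int)
    m=((a[...,0]-a[...,2]>25)&(a[...,0]<90)&(a[...,2]<35)).astype(np.uint8)
    for c in cv2.findContours(m,cv2.RETR_EXTERNAL,cv2.CHAIN_APPROX_NONE)[0]:
        if cv2.contourArea(c)<150: continue
        P=ray(n,c[:,0],0.010)
        q=cv2.minAreaRect(P[:,:2].astype(np.float32)*1000)
        print(n,"pad px",c[:,0].mean(0).round(),"world mm",np.round(q[0]),np.round(q[1]),round(q[2],1))
    k=(a.max(2)<55).astype(np.uint8)
    w=((a[...,2]-a[...,0]>40)&(a[...,1]-a[...,0]>15)).astype(np.uint8)
    x0,y0=(318,208) if n=="scene" else (165,238)
    sub=w[y0:y0+70,x0:x0+60];ys,xs=np.nonzero(sub)
    if len(xs): print("handle px",xs.mean()+x0,ys.mean()+y0,len(xs),ray(n,[[xs.mean()+x0,ys.mean()+y0]],.04).round(3))
a=cv2.imread("pics/raw_scene.png")[210:275,312:380];b=cv2.imread("pics/raw_side.png")[238:320,165:240]
a=cv2.resize(a,(400,int(65/68*400)),interpolation=2);b=cv2.resize(b,(400,int(82/75*400)),interpolation=2)
o=np.zeros((440,800,3),np.uint8);o[:a.shape[0],:400]=a;o[:b.shape[0],400:]=b
cv2.imwrite("pics/c.png",cv2.convertScaleAbs(o,alpha=2.0))
E
```

```text
handle px 345.0655737704918 244.01639344262296 61 [[0.47 0.26 0.04]]
handle px 201.27272727272728 276.5272727272727 55 [[0.473 0.25  0.04 ]]
```

View pics/c.png

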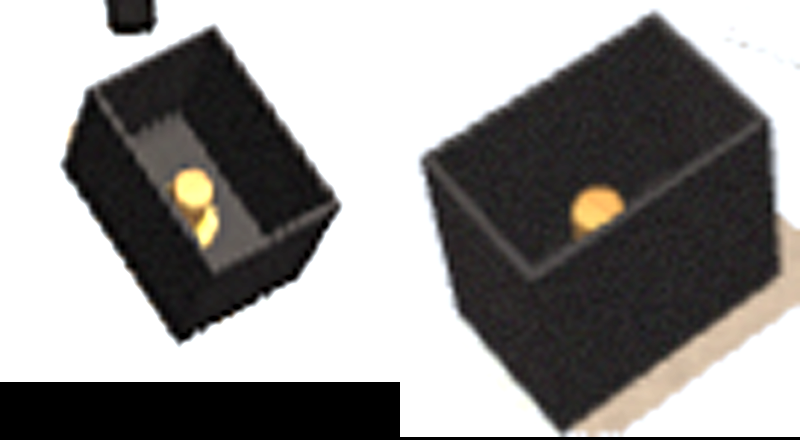

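The crop shows the stamp's round wooden handle inside this pot. The rim corners in the left half are (92,90), (215,28), (340,207) and (212,272), and the handle top is at (194,188). In the right half the corners are (24,158), (255,12), (368,120) and (132,277) after taking off the 400 px offset, with the handle top at (197,208).

```bash
python3 - <<'E'
from h import *
L=np.array([[92,90],[215,28],[340,207],[212,272],[194,188]])*.17+[312,210]
S=np.array([[24,158],[255,12],[368,120],[132,277],[197,208]])*.1875+[165,238]
for n,q in(("scene",L),("side",S)):
    P=ray(n,q[:4],.085)[:,:2]*1000;rc=cv2.minAreaRect(P.astype(np.float32))
    e=np.diff(np.r_[P,P[:1]],axis=0)
    print(n,"pot c",P.mean(0).round(1),"edges",np.linalg.norm(e,axis=1).round(),"ang",np.degrees(np.arctan2(e[:,1],e[:,0])).round(1),"handle",ray(n,q[4:],.048)[0]*1000)
    a=cv2.imread(f"pics/raw_{n}.png");h=cv2.cvtColor(a,cv2.COLOR_BGR2HSV)
    m=cv2.inRange(h,(110,120,15),(135,255,110))
    for c in cv2.findContours(m,cv2.RETR_EXTERNAL,cv2.CHAIN_APPROX_NONE)[0]:
        if cv2.contourArea(c)<100: continue
        q=cv2.minAreaRect(ray(n,c[:,0],.01)[:,:2].astype(np.float32)*1000)
        print(" pad",c[:,0].mean(0).round()/.64,np.round(q[0]),np.round(q[1]),round(q[2],1))
for u,v in((267,230),(352,435)): print(cv2.imread("pics/raw_scene.png")[int(v*.64),int(u*.64)])
E
```

```text
scene pot c [466.4 257.6] edges [60. 90. 60. 89.] ang [ 164.1   74.2  -16.8 -106.1] handle [469.25621784 257.90791466  48.        ]
 pad [351.5625 435.9375] [736. 113.] [54. 82.] 15.2
 pad [267.1875 229.6875] [ 589. -278.] [ 78. 119.] 16.1
 pad [406.25  146.875] [ 271. -241.] [51. 78.] 7.6
side pot c [464.1 252.2] edges [91. 61. 90. 59.] ang [-105.1  164.    73.8  -15.1] handle [467.33223018 254.03758192  48.        ]
 pad [239.0625 301.5625] [736. 110.] [51. 78.] 14.9
 pad [620.3125 282.8125] [ 269. -243.] [54. 76.] 8.3
 pad [451.5625 209.375 ] [ 592. -286.] [ 79. 112.] 15.0
[39 15 14]
[41 17 17]
```

I've identified the targets:
- **Ink pad:** the three candidates in the scene view measure 78x119 mm at (267,230), 54x82 mm at (352,435) and 51x78 mm at (406,147). Only the first fits the 84x124 mm pad. I'll confirm it in a crop before reaching for it.
- **Stamp:** its handle is at about (468,256) mm, and the pot's long axis lies at about 74°.

I'll move over the pot first.

Request:
drive_tool:
  steps: [0,0,0,-0.0253,0.0313,0,0.45,0,0,0,-0.0253,0.0313,0,0.45,0,0,0,-0.0253,0.0313,0,0.45,0,0,0,-0.0253,0.0313,0,0.45,0,0,0,-0.0253,0.0313,0,0.45,0,0,0,-0.0253,0.0313,0,0.45,0,0,0,-0.0253,0.0313,0,0.45,0,0,0,-0.0253,0.0313,0,0.45,0,0,0,-0.0253,0.0313,0,0.45,0,0,0,-0.0253,0.0313,0,0.45]

```text
time_s: 0.93
tcp_pos: [0.3612, -0.1731, 0.2415]
ee_rot: [[-0.905, -0.424, 0.0], [-0.424, 0.905, 0.0], [-0.0, 0.0, -1.0]]
wrist_force: [1.1, -0.2, 0.2]
gripper_width: 0.459
gripper_force: 0.0
```

Request:
drive_tool:
  steps: [0,0,0,-0.0253,0.0313,0,0.45,0,0,0,-0.0253,0.0313,0,0.45,0,0,0,-0.0253,0.0313,0,0.45,0,0,0,-0.0253,0.0313,0,0.45,0,0,0,-0.0253,0.0313,0,0.45,0,0,0,-0.0253,0.0313,0,0.45,0,0,0,-0.0253,0.0313,0,0.45,0,0,0,-0.0253,0.0313,0,0.45,0,0,0,-0.0253,0.0313,0,0.45,0,0,0,-0.0253,0.0313,0,0.45]

```text
time_s: 1.77
tcp_pos: [0.4574, 0.2179, 0.2413]
ee_rot: [[-0.905, -0.425, -0.0], [-0.425, 0.905, -0.0], [0.001, -0.0, -1.0]]
wrist_force: [0.8, -1.0, 0.5]
gripper_width: 0.449
gripper_force: 0.0
```

Request:
drive_tool:
  steps: [0,0,-0.121,0,0,0,0.45,0,0,-0.121,0,0,0,0.45,0,0,-0.121,0,0,0,0.45,0,0,-0.121,0,0,0,0.45,0,0,-0.121,0,0,0,0.45,0,0,-0.121,0,0,0,0.45,0,0,-0.121,0,0,0,0.45,0,0,-0.121,0,0,0,0.45,0,0,-0.121,0,0,0,0.45,0,0,-0.121,0,0,0,0.45]

```text
time_s: 2.6
tcp_pos: [0.4574, 0.2157, 0.2411]
ee_rot: [[0.084, -0.996, -0.001], [-0.996, -0.084, -0.001], [0.0, 0.001, -1.0]]
wrist_force: [-0.8, -1.5, -0.3]
gripper_width: 0.448
gripper_force: 0.0
```

Request:
drive_tool:
  steps: [0,0,-0.121,0,0,0,0.45,0,0,-0.121,0,0,0,0.45,0,0,-0.121,0,0,0,0.45,0,0,-0.121,0,0,0,0.45,0,0,-0.121,0,0,0,0.45,0,0,-0.121,0,0,0,0.45,0,0,-0.121,0,0,0,0.45,0,0,-0.121,0,0,0,0.45,0,0,-0.121,0,0,0,0.45,0,0,-0.121,0,0,0,0.45]

```text
time_s: 3.43
tcp_pos: [0.4573, 0.2157, 0.2411]
ee_rot: [[0.962, -0.273, -0.001], [-0.273, -0.962, -0.001], [-0.001, 0.001, -1.0]]
wrist_force: [-0.4, -0.5, -0.0]
gripper_width: 0.447
gripper_force: 0.0
```

Request:
drive_tool:
  steps: [0,0,0,-0.0003,-0.0207,0,0.45,0,0,0,-0.0003,-0.0207,0,0.45,0,0,0,0,0,0.02,0.45,0,0,0,0,0,0.02,0.45,0,0,0,0,0,0,0.45,0,0,0,0,0,0,0.45]

```text
time_s: 3.93
tcp_pos: [0.4681, 0.2553, 0.2006]
ee_rot: [[0.96, -0.279, -0.002], [-0.279, -0.96, -0.003], [-0.001, 0.003, -1.0]]
wrist_force: [0.7, -0.3, 0.3]
gripper_width: 0.45
gripper_force: 0.0
```

```bash
python3 - <<'E'
from h import *
p=r.camera_params("wrist");a=r.capture("wrist");s=r.sense()
np.save("pw.npy",p,allow_pickle=True);cv2.imwrite("pics/raw_w.png",a)
print(s["tcp_pos"])
w=cv2.convertScaleAbs(cv2.resize(a,(800,600)),alpha=1.8)
sc=cv2.imread("pics/raw_scene.png")[100:175,135:225];sc=cv2.resize(sc,(360,300))
o=np.zeros((600,800,3),np.uint8);o[:]=w;o[:200,:240]=cv2.resize(cv2.convertScaleAbs(sc,alpha=1.5),(240,200))
cv2.imwrite("pics/d.png",o)
E
```

```text
[0.4688703  0.25577624 0.20189571]
```

View pics/d.png

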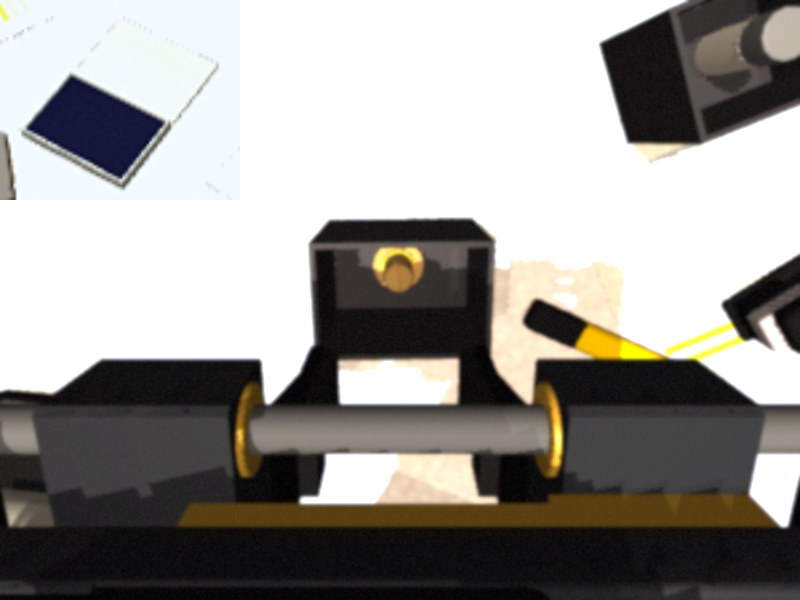

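The inset confirms the large pad: dark pad with its lid open, and the biggest of the three. The wrist view shows the stamp in the pot, with the handle top at about (398,276). The rim corners are about (311,246), (494,243), (490,355) and (315,355).

```bash
python3 - <<'E'
from h import *
p=np.load("pw.npy",allow_pickle=True).item();s=r.sense();R=np.array(s["ee_rot"]);t=np.array(s["tcp_pos"])
q=np.array([[311,246],[494,243],[490,355],[315,355]])*.64
P=ray(0,q,.085,p);print(P.round(4),P.mean(0))
f=lambda w:((w-t)@R).round(4)
print("rim tool",f(P))
a=cv2.imread("pics/raw_w.png");h=cv2.cvtColor(a,cv2.COLOR_BGR2HSV)
m=cv2.inRange(h,(8,80,30),(32,255,255));m[:150]=0;m[190:]=0;m[:,:220]=0;m[:,290:]=0
ys,xs=np.nonzero(m);print("wood",xs.min(),xs.max(),ys.min(),ys.max())
hp=ray(0,np.array([[398,276]])*.64,.048,p);print("handle",hp,f(hp))
E
```

```text
[[0.5026 0.2884 0.085 ]
 [0.479  0.2017 0.085 ]
 [0.422  0.2174 0.085 ]
 [0.4475 0.3048 0.085 ]] [0.46274825 0.25306961 0.085     ]
rim tool [[ 0.0232 -0.0408  0.1169]
 [ 0.0247  0.0491  0.1169]
 [-0.0344  0.0499  0.1169]
 [-0.0343 -0.0412  0.1169]]
wood 238 271 158 187
handle [[0.46716481 0.25406485 0.048     ]] [[-0.0012  0.002   0.1539]]
```

Request:
drive_tool:
  steps: [0,0,0,-0.001,0.003,0.02,0.45,0,0,0,0,0,0.02,0.45,0,0,0,0,0,0.02,0.45,0,0,0,0,0,0.015,0.45,0,0,0,0,0,0.015,0.45,0,0,0,0,0,0.01,0.45,0,0,0,0,0,0.01,0.45,0,0,0,0,0,0,0.45]

```text
time_s: 4.65
tcp_pos: [0.4665, 0.2528, 0.0906]
ee_rot: [[0.96, -0.279, -0.002], [-0.279, -0.96, -0.001], [-0.001, 0.002, -1.0]]
wrist_force: [-0.8, -0.7, 0.1]
gripper_width: 0.45
gripper_force: 0.0
```

Request:
drive_tool:
  steps: [0,0,0,0,0,0.01,0.45,0,0,0,0,0,0.01,0.45,0,0,0,0,0,0.01,0.45,0,0,0,0,0,0.009,0.45,0,0,0,0,0,0.009,0.45,0,0,0,0,0,0,0.45,0,0,0,0,0,0,0.45]

```text
time_s: 5.23
tcp_pos: [0.4666, 0.2529, 0.0428]
ee_rot: [[0.96, -0.279, -0.001], [-0.279, -0.96, -0.001], [-0.001, 0.002, -1.0]]
wrist_force: [0.2, -0.8, 0.2]
gripper_width: 0.45
gripper_force: 0.0
```

The fingers went in with no contact, so I'll close the grip.

Request:
drive_tool:
  steps: [0,0,0,0,0,0,0.35,0,0,0,0,0,0,0.28,0,0,0,0,0,0,0.22,0,0,0,0,0,0,0.15,0,0,0,0,0,0,0.05,0,0,0,0,0,0,0.0,0,0,0,0,0,0,0.0,0,0,0,0,0,0,0.0]

```text
time_s: 5.9
tcp_pos: [0.4671, 0.2535, 0.044]
ee_rot: [[0.96, -0.279, 0.001], [-0.279, -0.96, 0.001], [0.0, -0.001, -1.0]]
wrist_force: [-0.4, -0.5, 3.2]
gripper_width: 0.199
gripper_force: 30.0
```

Request:
drive_tool:
  steps: [0,0,0,0,0,-0.005,0,0,0,0,0,0,-0.01,0,0,0,0,0,0,-0.01,0,0,0,0,0,0,-0.01,0,0,0,0,0,0,0,0]

```text
time_s: 6.32
tcp_pos: [0.4682, 0.2544, 0.0814]
ee_rot: [[0.96, -0.278, 0.004], [-0.279, -0.96, 0.003], [0.003, -0.004, -1.0]]
wrist_force: [-0.0, -0.5, -0.4]
gripper_width: 0.198
gripper_force: 30.0
```

Request:
drive_tool:
  steps: [0,0,0,0,0,-0.015,0,0,0,0,0,0,-0.02,0,0,0,0,0,0,-0.02,0,0,0,0,0,0,-0.02,0,0,0,0,0,0,-0.02,0,0,0,0,0,0,-0.02,0,0,0,0,0,0,-0.015,0,0,0,0,0,0,0,0,0,0,0,0,0,0,0]

```text
time_s: 7.07
tcp_pos: [0.4668, 0.2534, 0.2092]
ee_rot: [[0.96, -0.279, 0.001], [-0.279, -0.96, 0.002], [0.001, -0.002, -1.0]]
wrist_force: [-1.2, -0.2, -0.6]
gripper_width: 0.193
gripper_force: 30.0
```

```bash
python3 - <<'E'
from h import *
s=r.sense();print(s["tcp_pos"],s["gripper_width"],s["gripper_force"],np.round(s["joints"],1))
a=r.capture("side");b=r.capture("wrist")
o=np.hstack([cv2.resize(a[150:350,100:300],(400,400)),cv2.resize(b[130:330,150:350],(400,400))])
cv2.imwrite("pics/e.png",cv2.convertScaleAbs(o,alpha=1.5))
E
```

```text
[0.46679794 0.2533748  0.20921559] 0.192830346811203 29.997282698750496 [ 46.   14.4 -15.6  -0.  -59.9  27.8]
```

View pics/e.png

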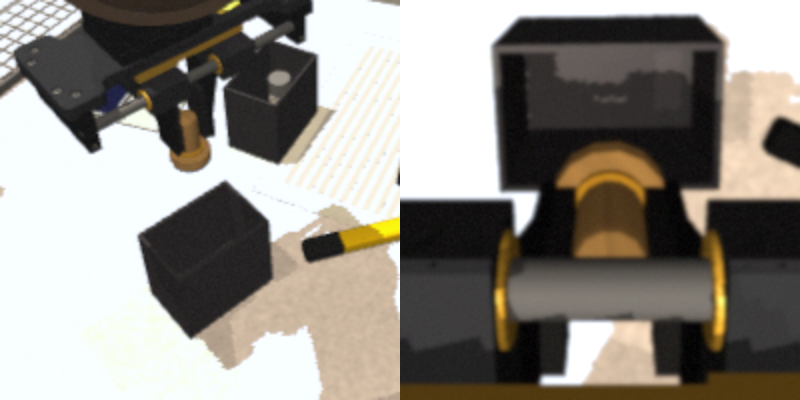

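The left half shows the stamp held upright, clear of the pot at (190,150), and both pots still standing. The right half shows the grip centred on the handle. Next I'll carry the stamp towards the large pad.

Request:
drive_tool:
  steps: [0,0,0,0.008,0.014,0,0,0,0,0,0.015,0.027,0,0,0,0,0,0.0167,0.03,0,0,0,0,0,0.0167,0.03,0,0,0,0,0,0.0167,0.03,0,0,0,0,0,0.0167,0.03,0,0,0,0,0,0.0167,0.03,0,0,0,0,0,0.0167,0.03,0,0,0,0,0,0.0167,0.03,0,0,0,0,0,0.0167,0.03,0,0]

```text
time_s: 8.0
tcp_pos: [0.5381, -0.062, 0.207]
ee_rot: [[0.96, -0.279, -0.003], [-0.279, -0.96, -0.0], [-0.003, 0.001, -1.0]]
wrist_force: [0.4, 0.9, -0.4]
gripper_width: 0.2
gripper_force: 30.0
```

Request:
drive_tool:
  steps: [0,0,0,0.0167,0.03,0,0,0,0,0,0.0167,0.03,0,0,0,0,0,0.0167,0.03,0,0,0,0,0,0.0167,0.03,0,0,0,0,0,0.01,0.018,0,0,0,0,0,0.005,0.01,0,0,0,0,0,0,0,0,0,0,0,0,0,0,0,0]

```text
time_s: 8.67
tcp_pos: [0.5754, -0.2251, 0.2072]
ee_rot: [[0.96, -0.28, -0.002], [-0.28, -0.96, 0.001], [-0.003, -0.0, -1.0]]
wrist_force: [0.7, -1.3, -0.0]
gripper_width: 0.198
gripper_force: 30.0
```

```bash
python3 - <<'E'
from h import *
s=r.sense();print(s["time_s"],s["tcp_pos"],s["gripper_width"],s["gripper_force"],np.round(s["ee_rot"],3).tolist())
p=r.camera_params("wrist");a=r.capture("wrist");np.save("pw.npy",p,allow_pickle=True);cv2.imwrite("pics/raw_w2.png",a)
cv2.imwrite("pics/f.png",cv2.convertScaleAbs(cv2.resize(a,(800,600)),alpha=1.6))
E
```

```text
8.6667 [ 0.57541518 -0.22508419  0.20719112] 0.19750738200209966 29.99739234801382 [[0.96, -0.28, -0.002], [-0.28, -0.96, 0.001], [-0.003, -0.0, -1.0]]
```

View pics/f.png

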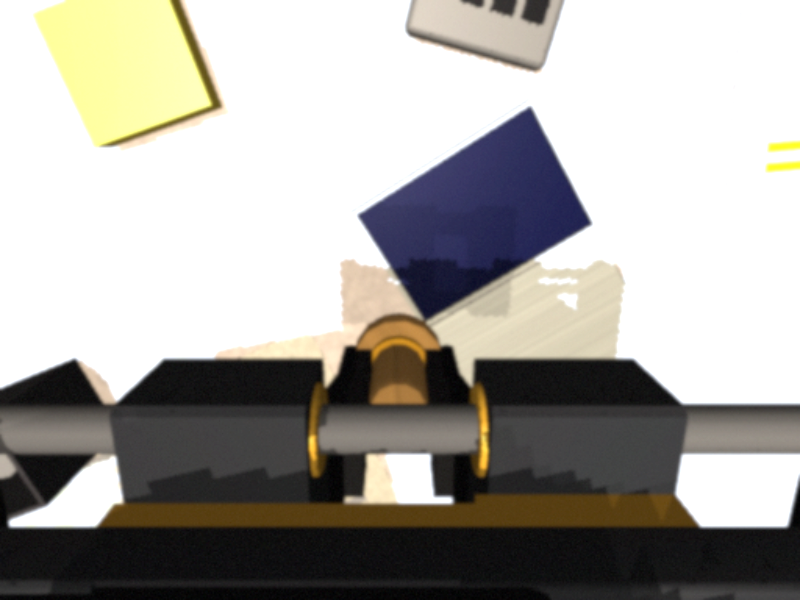

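The whole pad is visible, with corners at (359,215), (530,107), (591,224) and (427,321).

```bash
python3 - <<'E'
from h import *
p=np.load("pw.npy",allow_pickle=True).item();s=r.sense();R=np.array(s["ee_rot"]);t=np.array(s["tcp_pos"])
P=ray(0,np.array([[359,215],[530,107],[591,224],[427,321]])*.64,.010,p)
e=np.linalg.norm(np.diff(np.r_[P,P[:1]],axis=0),axis=1)
c=P.mean(0);print(c,e,"tool shift",(c-t)@R)
E
```

```text
[ 0.58533866 -0.28032469  0.01      ] [0.12285092 0.08310121 0.12262078 0.08378722] tool shift [0.02537709 0.05096767 0.19760721]
```

The pad measures 123x83 mm, so it is the right one. I'll move over it and go down.

Request:
drive_tool:
  steps: [0,0,0,0.0125,0.0255,0,0,0,0,0,0.0125,0.0255,0,0,0,0,0,0,0,0.02,0,0,0,0,0,0,0.025,0,0,0,0,0,0,0.025,0,0,0,0,0,0,0.025,0,0,0,0,0,0,0.02,0,0,0,0,0,0,0.018,0,0,0,0,0,0,0.012,0,0,0,0,0,0,0,0]

```text
time_s: 9.55
tcp_pos: [0.5841, -0.2793, 0.0607]
ee_rot: [[0.961, -0.278, -0.006], [-0.278, -0.961, 0.002], [-0.006, -0.0, -1.0]]
wrist_force: [-1.3, -0.4, -0.8]
gripper_width: 0.196
gripper_force: 30.0
```

Request:
drive_tool:
  steps: [0,0,0,0,0,0.002,0,0,0,0,0,0,0.002,0,0,0,0,0,0,0,0,0,0,0,0,0,0,0]

```text
time_s: 9.88
tcp_pos: [0.5864, -0.2813, 0.0607]
ee_rot: [[0.96, -0.279, 0.002], [-0.279, -0.96, -0.0], [0.002, -0.0, -1.0]]
wrist_force: [-0.3, 0.4, -0.8]
gripper_width: 0.195
gripper_force: 30.0
```

Request:
drive_tool:
  steps: [0,0,0,0,0,0.003,0,0,0,0,0,0,0.002,0,0,0,0,0,0,0,0,0,0,0,0,0,0,0]

```text
time_s: 10.22
tcp_pos: [0.5857, -0.2812, 0.0544]
ee_rot: [[0.96, -0.279, -0.0], [-0.279, -0.96, 0.0], [-0.0, 0.0, -1.0]]
wrist_force: [-0.3, -0.3, -0.4]
gripper_width: 0.199
gripper_force: 30.0
```

Request:
drive_tool:
  steps: [0,0,0,0,0,0.0015,0,0,0,0,0,0,0,0,0,0,0,0,0,0,0]

```text
time_s: 10.47
tcp_pos: [0.5857, -0.2812, 0.0529]
ee_rot: [[0.96, -0.279, -0.0], [-0.279, -0.96, 0.0], [-0.0, 0.0, -1.0]]
wrist_force: [-0.5, 0.5, -0.8]
gripper_width: 0.197
gripper_force: 30.0
```

Request:
drive_tool:
  steps: [0,0,0,0,0,0.0015,0,0,0,0,0,0,0,0,0,0,0,0,0,0,0]

```text
time_s: 10.72
tcp_pos: [0.5858, -0.2812, 0.0514]
ee_rot: [[0.96, -0.279, -0.0], [-0.279, -0.96, 0.0], [-0.0, 0.0, -1.0]]
wrist_force: [-0.4, 0.4, -0.6]
gripper_width: 0.201
gripper_force: 30.0
```

Request:
drive_tool:
  steps: [0,0,0,0,0,0.001,0,0,0,0,0,0,0,0,0,0,0,0,0,0,0]

```text
time_s: 10.97
tcp_pos: [0.586, -0.2813, 0.051]
ee_rot: [[0.96, -0.279, 0.0], [-0.279, -0.96, -0.0], [0.001, 0.0, -1.0]]
wrist_force: [-0.9, 0.3, 2.4]
gripper_width: 0.197
gripper_force: 30.0
```

The 2.4 N reading means the stamp is touching the pad. I'll open and retreat.

Request:
drive_tool:
  steps: [0,0,0,0,0,0,0.22,0,0,0,0,0,0,0.26,0,0,0,0,0,0,0.35,0,0,0,0,0,0,0.5,0,0,0,0,0,0,0.6,0,0,0,0,0,0,0.6,0,0,0,0,0,0,0.6]

```text
time_s: 11.55
tcp_pos: [0.5858, -0.2812, 0.0504]
ee_rot: [[0.96, -0.279, -0.0], [-0.279, -0.96, 0.0], [-0.0, -0.0, -1.0]]
wrist_force: [0.0, -0.5, -0.5]
gripper_width: 0.541
gripper_force: 0.0
```

Request:
drive_tool:
  steps: [0,0,0,0,0,-0.01,0.6,0,0,0,0,0,-0.02,0.6,0,0,0,0,0,-0.03,0.6,0,0,0,0,0,-0.03,0.6,0,0,0,0,0,-0.03,0.6,0,0,0,0,0,-0.03,0.6,0,0,0,-0.02,-0.03,0,0.6,0,0,0,-0.02,-0.03,0,0.6,0,0,0,0,0,0,0.6,0,0,0,0,0,0,0.6]

```text
time_s: 12.38
tcp_pos: [0.564, -0.2111, 0.2022]
ee_rot: [[0.961, -0.277, 0.002], [-0.277, -0.961, -0.0], [0.002, -0.0, -1.0]]
wrist_force: [0.2, -0.1, 0.7]
gripper_width: 0.6
gripper_force: 0.0
```

```bash
python3 - <<'E'
from h import *
p=r.camera_params("wrist");a=r.capture("wrist");b=r.capture("side");np.save("pw.npy",p,allow_pickle=True);cv2.imwrite("pics/raw_w3.png",a)
o=np.zeros((600,800,3),np.uint8);o[:300,:400]=cv2.resize(a,(400,300));o[:300,400:]=cv2.resize(b,(400,300))
o[300:,:400]=cv2.resize(b[100:175,240:340],(400,300))
cv2.imwrite("pics/g.png",cv2.convertScaleAbs(o,alpha=1.6))
E
```

```text
(no output)
```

View pics/g.png

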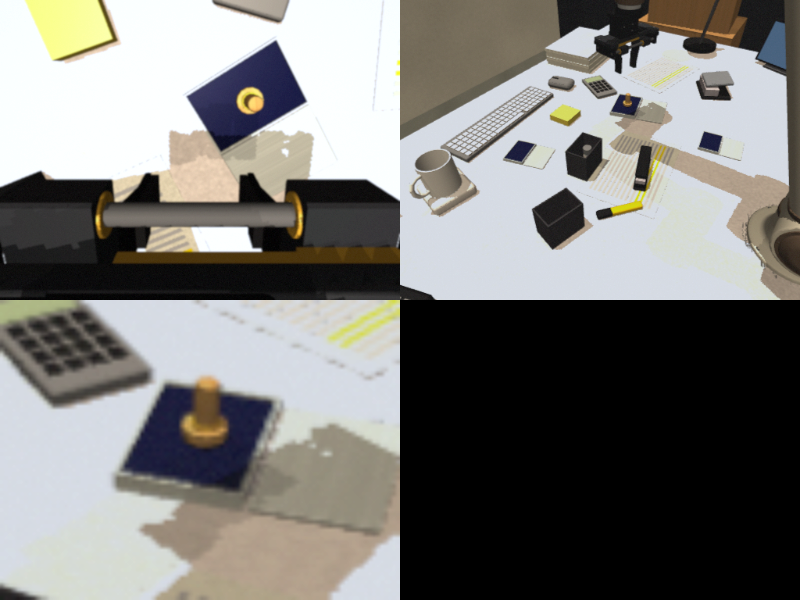

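The stamp stands upright in the middle of the large pad, at (250,100) in the wrist view and (205,420) in the crop. Both pots are still in place and the gripper is clear of everything, so I'm handing in.

```bash
python3 -c "
from station import r
print(r.finish_job())"
```

```text
the job is handed in; nothing more can be done
None
```

The stamp stands upright and face down in the middle of the large ink pad, both pots are where they were, and I handed the job in at about 12.5 s; no verdict came back.

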